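# Set up a ring on its porous disc and hold the humid box open

### The arm

A 7-joint arm with a two-finger parallel gripper is mounted at the origin on a cart in front of the work surface, level with it; the furniture and walls round the work are solid. World frame = base frame: x ahead of the robot, y to its left, z up, the work surface at z = 0. Lengths are in m, angles in rad, forces in N, time in s.
With the tool pointing down it reaches from about 0.425 to 0.95 m from the base axis. Payload 4.7 kg.
Tool frame: the origin (TCP) lies between the finger pads; the fingertips stand 25 mm ahead of it and the grasp point (between the pads) lies 6 mm ahead of it; z points along the fingers, y is the line along which they close (so a half turn about z gives the same grasp; the last joint's range is limited). The gripper opens to 85 mm and grips with 20 to 120 N. Pads are 22 mm wide; open, the fingers measure 114 mm over their backs; the gripper's body (76 mm by 85 mm) begins 54 mm behind the grasp point. The pads swing forward as they close: fully open they stand 13 mm farther back than shut.
Start: joints at [1.184, 0.469, -0.049, 1.532, 0.024, 1.141, -0.082], TCP at [0.236, -0.632, 0.256] pointing down, gripper open.
Joint ranges: [-2.59, 2.59], [-0.33, 1.99], [-1.39, 1.29], [0.1, 2.45], [-1.04, 4.18], [0.21, 1.99], [-2.66, 2.66]. Speed limits (rad/s): [2.57, 2.57, 3.14, 3.14, 3.14, 3.14, 3.14].

### API

Orientations are given as a 3x3 rotation matrix whose columns are the frame's x, y, z axes.
In Python, from rig import * gives the robot as it stands. Calls block until the motion is done:
- movep(position, orientation): joint-space move of the TCP to a pose.
- move_l(position, attitude=None, feed=0.15, until_force=None): straight line of the TCP; attitude=None keeps the orientation; feed is the mean speed in m/s. With until_force (N) it stops when the force on the tool has changed by that much, and returns True; else False.
- move_joints(angles): joint-space move.
- command_gripper(opening, newtons=None): finger opening in m; newtons is the grip in N (None keeps the last); returns when the fingers have stopped.
- sleep(seconds).
- inverse_kinematics(position, orientation): joint angles nearest the present ones, or None.
- sense(): the state.
- camera(name): name is "side" or "top" or "wrist"; returns (picture, depth): 420x560x3 uint8, red, green, blue; 420x560 float32, m along the optical axis (not along the pixel's ray), 0 where there is no reading.
- camera_params(name): a dict with "K" (3x3 intrinsics, pixels), "position" and "rotation" of the camera in the world; the wrist camera has in their place "tool_from_camera" (4x4, takes a point from camera to tool coordinates, whose origin is the TCP and whose axes are the flange's). Camera axes: x right, y down, z forward; pixel columns grow to the right and rows downward; lengths in m; the calibration is good to about 2 mm. A picture is of the moment at which its call begins: read the wrist's pose just before it. camera_params takes no time and is no camera call.
A pose or a line that the arm cannot do raises Unreachable and nothing moves.
- finish_job(): hands the job in; it is judged then, once.
The state is a dict: "time_s": time; "joint_pos": joint angles; "qd": joint speeds; "joint_efforts": joint torques, N m; "position": TCP position; "tcp_rot": TCP orientation; "wrist_force": force on the tool from outside, world axes, zero at the start; "ft_torque": the same for the moment, N m; "finger_gap": finger opening in m; "gripper_force": force on a finger pad.
Only numpy, scipy, OpenCV 4.12 (cv2) and the standard library are available. Lean on these libraries where they do the work, as an engineer would, in place of code of your own. Each camera call takes 0.05 s, during which the arm holds its last target. There are 200 camera calls.

### The job

Lay the grey porous disc flat in the middle of the round steel base plate, and set the smaller of the two steel cutting rings flat on the disc, centred on it. Then lift the lid of the humid box and hold it open at 50 degrees from shut, so that the set can be put in: it falls shut when let go, so finish while still holding it there. Leave the other things where they are.

Things in the scene. Friction and masses are not known exactly. Their poses are not given: they have to be found in the camera images.
- plate_top (a point): centre of the top face of the round steel base plate: 90 mm across, 14 mm thick, loose, 0.65 kg, lying flat on the worktop (top face 14 mm above it)
- disc_center (a point): centre of the grey porous disc, half-way up: 50 mm across, 14 mm thick, loose, about 0.06 kg, lying flat on the worktop at first; z is its axis, up
- ring_center (a point): centre of the smaller steel cutting ring, half-way up: 50 mm outside, about 45 mm inside, 20 mm high, open through, loose, about 0.075 kg, standing flat on the worktop; z is its axis, up. A larger ring, 64 mm outside, lies elsewhere and is not wanted
- lid_bar (a point): middle of the lid's round steel pull bar: 12 mm thick, 112 mm long, level, parallel to the hinge, middle 90 mm free to grip; 45 mm out before the lid's free edge on two thin arms; 93 mm above the worktop when shut. Its x axis points from bar to hinge (level when shut, dipping as the lid opens), y along the bar. The hinge line lies 199 mm from the bar along x and 7 mm lower, lid shut
- lid (a joint): angle of the humid box's lid (rad): 0 = shut (level), growing as the bar rises; 50 degrees = 0.873. Lid grey, 154 x 158 mm, 5 mm thick, about 0.45 kg; swings freely, falls shut when let go; the bar, held by two fingers, pivots between them as it turns. Box: fixed, sheet metal, 150 x 150 mm, 86 mm high, its front with the bar turned towards the robot, the hinge on its far rim
- jar: bystander: clear sample jar with screw lid, 62 mm across, 78 mm high; origin under its centre
- weight: bystander: brass calibration weight with a knob, 38 mm across, 52 mm high; origin under its centre
Mind the look-alikes: they are no part of the job. Leave any blue or purple look-alike of the part that bears disc_center alone.

How it is judged:
By the outcome, as a careful person would: the job done as asked, in the order asked, and still so for the second after the job is handed in, while the arm keeps its last pose, push and grip.
It also fails if it takes over 72 s, if anything falls off the work surface, if the arm or the gripper's body presses on something with over 40 N, if the wrist force passes 120 N, or if a joint passes its speed limit or range.

## Working session

There is one attempt and no reset: what is moved stays moved. The work goes in short steps, each a Python script; the robot and the scene stay as the last script left them, time stands still between calls to the robot, and variables do not carry over. Pictures are saved under pics/ and viewed, at most 10 in all, crops included, and the job is handed in when it is done.

```bash
mkdir -p pics; ls; python3 - <<'E'
from rig import *
import cv2,numpy as np
a,da=camera("top"); b,db=camera("side")
np.savez("shots.npz",a=a,da=da,b=b,db=db)
cv2.imwrite("pics/top.png",a[:,:,::-1]); cv2.imwrite("pics/side.png",b[:,:,::-1])
for n in("top","side","wrist"): print(camera_params(n))
print(sense())
E
```

```text
pics
{'K': array([[386.96369205,   0.        , 276.93915293],
       [  0.        , 386.96369205, 207.37295622],
       [  0.        ,   0.        ,   1.        ]]), 'position': array([0.40474631, 0.26901648, 0.9890717 ]), 'rotation': array([[-2.98230723e-02, -9.94697299e-01,  9.84269635e-02],
       [-9.99550835e-01,  2.99687804e-02,  1.91088777e-06],
       [-2.95163681e-03, -9.83826966e-02, -9.95144277e-01]])}
{'K': array([[427.43877343,   0.        , 275.88177199],
       [  0.        , 427.43877343, 206.5437302 ],
       [  0.        ,   0.        ,   1.        ]]), 'position': array([ 0.74671005, -0.39272389,  0.62082647]), 'rotation': array([[ 0.92619739,  0.21758607, -0.30791996],
       [ 0.3766145 , -0.57264133,  0.72817815],
       [-0.01788628, -0.79040383, -0.61232497]])}
{'K': array([[336.27687148,   0.        , 274.77438517],
       [  0.        , 336.27687148, 206.98452549],
       [  0.        ,   0.        ,   1.        ]]), 'tool_from_camera': array([[ 4.19319495e-05, -9.55082108e-01, -2.96341298e-01,
         7.48813905e-02],
       [ 9.99999916e-01, -8.06872585e-
[... 353 characters left out ...]
, 'qd': array([-0.00063264, -0.00142266,  0.00099313, -0.00376959,  0.00090986,
        0.00155603, -0.00022031]), 'joint_efforts': array([ 9.90546359e-04, -5.11513317e+01, -4.67943249e-02, -2.38388729e+01,
        1.08025933e-02,  4.34953894e-03,  1.20386730e-06]), 'position': array([ 0.2362746 , -0.63181709,  0.255374  ]), 'tcp_rot': array([[ 9.36645257e-01,  3.50278845e-01, -6.26450231e-04],
       [ 3.50279404e-01, -9.36643897e-01,  1.59636566e-03],
       [-2.75876672e-05, -1.71466093e-03, -9.99998530e-01]]), 'wrist_force': array([-0.67138356,  0.52155999,  0.2300205 ]), 'ft_torque': array([ 0.02781935, -0.00836252, -0.01066704]), 'gripper_force': 0.0, 'finger_gap': 0.08524324245917117}
```

View pics/top.png

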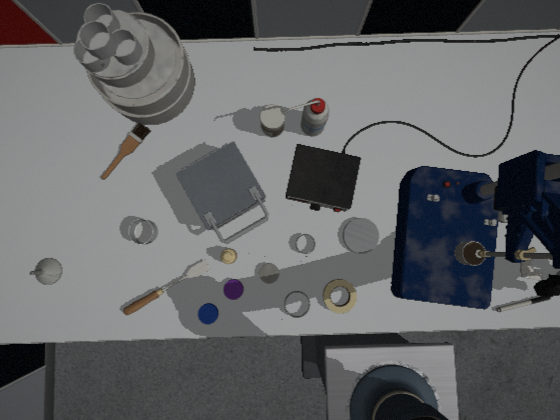

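View pics/side.png

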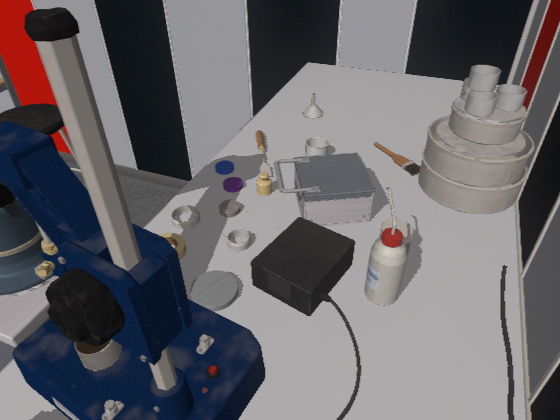

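The top view shows the plate at (360,235), grey disc at (267,271), candidate rings at (304,242) and (297,303), brass weight (229,256), and lid bar from (218,240) to (266,212). The side view shows the plate at (215,290), disc (230,208), rings (238,240) and (186,215), and the bar's left end at (282,178).

```bash
cat > h.py <<'E'
from rig import *
import numpy as np, cv2
def cloud(n,d,pose=None):
    p=camera_params(n);K=p["K"]
    v,u=np.mgrid[:d.shape[0],:d.shape[1]]
    c=np.stack([(u-K[0,2])/K[0,0]*d,(v-K[1,2])/K[1,1]*d,d],-1)
    if n=="wrist":
        T=p["tool_from_camera"]; c=c@T[:3,:3].T+T[:3,3]
        pos,R=pose
    else: pos,R=p["position"],p["rotation"]
    w=c@R.T+pos; w[d<=0]=np.nan
    return w
def wrist():
    s=sense(); im,d=camera("wrist")
    return im,cloud("wrist",d,(s["position"],s["tcp_rot"]))
E
python3 - <<'E'
from h import *
z=np.load("shots.npz")
W={"top":cloud("top",z["da"]),"side":cloud("side",z["db"])}
def blob(n,u,v,r,zmin,zmax):
    w=W[n][v-r:v+r+1,u-r:u+r+1].reshape(-1,3)
    w=w[(w[:,2]>zmin)&(w[:,2]<zmax)]
    c,rad=cv2.minEnclosingCircle(w[:,:2].astype(np.float32))
    lo,hi=np.percentile(w,2,0),np.percentile(w,98,0)
    print(n,(u,v),len(w),"mid",((lo+hi)/2).round(4),"ext",(hi-lo).round(4),"med",np.median(w,0).round(4),"circ",np.round(c,4),round(rad,4))
for n,pts in {"top":[("plate",360,235,26),("disc",267,271,14),("ringA",304,242,16),("ringB",297,303,18),("jar",142,230,18),("weight",229,256,10)],
 "side":[("plate",215,290,30),("disc",230,208,14),("ringA",238,240,18),("ringB",186,215,18)]}.items():
    for nm,u,v,r in pts:
        print(nm,end=" "); blob(n,u,v,r,0.006,0.12)
# table height
for n,u,v in(("top",200,290),("top",260,300),("top",330,265),("side",200,245),("side",260,215)): print(n,W[n][v,u].round(4))
# bar
t=W["top"]
for v,u in((240,218),(238,226),(226,246),(214,266),(228,243),(227,245),(226,244)): print(u,v,t[v,u].round(4))
b=t[205:247,205:272].reshape(-1,3); 
m=(b[:,2]>.082)&(b[:,2]<.11); b=b[m]; np.save("bar.npy",b); print(len(b))
x=b[b[:,0]<np.nanpercentile(b[:,0],60)]
im=cv2.resize(z["a"][190:330,190:400,::-1],None,fx=3.6,fy=3.6,interpolation=cv2.INTER_CUBIC); cv2.imwrite("pics/crop.png",im)
E
```

```text
plate top (360, 235) 1047 mid [0.4358 0.0677 0.0308] ext [0.1019 0.0932 0.0404] med [0.4255 0.0631 0.0145] circ [0.442  0.0791] 0.0696
disc top (267, 271) 318 mid [0.3376 0.2957 0.0148] ext [0.0447 0.0443 0.0074] med [0.3374 0.2958 0.015 ] circ [0.3456 0.3001] 0.0336
ringA top (304, 242) 73 mid [0.405  0.2026 0.0147] ext [0.0537 0.0476 0.0167] med [0.4061 0.2002 0.0168] circ [0.4014 0.1986] 0.032
ringB top (297, 303) 121 mid [0.2603 0.228  0.0145] ext [0.0621 0.0618 0.0165] med [0.2594 0.2282 0.0162] circ [0.2626 0.2288] 0.0468
jar top (142, 230) 303 mid [0.4504 0.606  0.025 ] ext [0.0589 0.06   0.0375] med [0.4504 0.6143 0.0262] circ [0.4602 0.5997] 0.0429
weight top (229, 256) 202 mid [0.3832 0.3939 0.0341] ext [0.034  0.0359 0.0402] med [0.3837 0.3922 0.0359] circ [0.3832 0.3942] 0.019
plate side (215, 290) 1892 mid [0.4445 0.0189 0.0492] ext [0.1155 0.155  0.0792] med [0.4385 0.0443 0.0142] circ [0.4571 0.0238] 0.0923
disc side (230, 208) 268 mid [0.3386 0.2912 0.0116] ext [0.0459 0.0454 0.0093] med [0.3394 0.2889 0.0137] circ [0.3381 0.2927] 0.0259
ringA side (238, 240) 258 mid [0.4383 0.1645 0.0397] ext [0.1063 0.1172 0.0671] med [0.4102 0.1939 0.0141] circ [0.4444 0.1615] 0.0771
ringB side (186, 215) 305 mid [0.2603 0.2083 0.0135] ext [0.0613 0.0958 0.0144] med [0.2624 0.2215 0.014 ] circ [0.2614 0.206 ] 0.052
top [ 2.995e-01  4.688e-01 -2.000e-04]
top [ 0.2701  0.3186 -0.0022]
top [0.3521 0.1393 0.0011]
side [0.3356 0.1609 0.0032]
side [ 0.4112  0.3049 -0.0018]
218 240 [4.236e-01 4.216e-01 2.000e-04]
226 238 [0.4258 0.3886 0.0937]
246 226 [0.4571 0.3495 0.0005]
266 214 [0.4784 0.2948 0.0962]
243 228 [ 0.4523  0.3573 -0.0005]
245 227 [0.4499 0.3443 0.0936]
244 226 [ 0.4574  0.3548 -0.002 ]
992
```

View pics/crop.png

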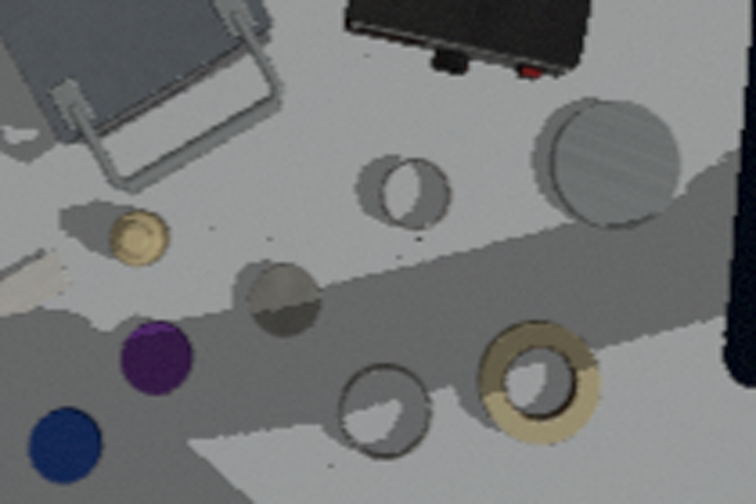

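The crop shows the plate at (615,163), small ring at (415,192), grey disc at (285,298) between purple/blue look-alikes, and large ring at (385,411); sizes match. A tall blue apparatus on the right lies in the sweep path, so I'll check its height first.

```bash
python3 - <<'E'
from h import *
z=np.load("shots.npz")
for n,d in(("top","da"),("side","db")):
    w=cloud(n,z[d]).reshape(-1,3); w=w[~np.isnan(w[:,0])]
    print(n)
    for x0 in np.arange(-.1,.8,.1):
        print(round(x0,1),[ (round(float(np.max(q)),2) if len(q:=w[(w[:,0]>=x0)&(w[:,0]<x0+.1)&(w[:,1]>=y0)&(w[:,1]<y0+.1)&(w[:,2]>-.3),2])>3 else None) for y0 in np.arange(-.7,.8,.1)])
R=lambda y:None
import math
def Rd(a): c,s=math.cos(a),math.sin(a); return np.array([[c,s,0],[s,-c,0],[0,0,-1.]])
for p in([.236,-.632,.55],[.236,-.632,.7],[.35,-.35,.6],[.45,-.2,.6],[.4,.18,.6],[.4,.18,.25],[.338,.294,.0],[.43,.06,.0]):
    q=inverse_kinematics(p,Rd(math.atan2(p[1],p[0]))); print(p,None if q is None else np.round(q,2))
E
```

```text
top
-0.1 [None, None, None, None, None, 0.01, None, 0.05, 0.02, None, None, None, None, None, None]
0.0 [None, None, None, None, None, 0.01, 0.24, 0.23, 0.01, None, None, None, None, None, None]
0.1 [None, None, 0.0, 0.01, 0.01, 0.01, 0.01, 0.02, 0.01, 0.01, 0.01, 0.01, 0.01, 0.01, 0.01]
0.2 [None, None, 0.01, 0.02, 0.09, 0.09, 0.09, 0.02, 0.02, 0.02, 0.02, 0.02, 0.02, 0.03, 0.01]
0.3 [None, None, 0.02, 0.01, 0.09, 0.42, 0.09, 0.02, 0.02, 0.02, 0.06, 0.05, 0.02, 0.01, 0.01]
0.4 [None, None, None, 0.0, 0.35, 0.42, 0.1, 0.08, 0.08, 0.1, 0.1, 0.1, 0.05, 0.05, 0.01]
0.5 [None, None, None, 0.0, 0.36, 0.39, 0.11, 0.08, 0.08, 0.09, 0.1, 0.1, 0.09, 0.01, 0.02]
0.6 [None, None, 0.0, 0.01, 0.01, 0.01, 0.01, 0.08, 0.15, 0.2, 0.1, 0.1, 0.01, 0.02, 0.02]
0.7 [None, None, 0.01, 0.01, 0.01, 0.01, 0.01, 0.01, 0.18, 0.19, 0.08, 0.15, 0.29, 0.29, 0.01]
side
-0.1 [None, None, None, None, None, -0.14, None, None, None, None, None, None, None, None, None]
0.0 [None, None, None, None, None, 0.0, 0.17, 0.29, None, None, None, None, None, None, None]
0.1 [None, None, None, None, 0.0, 0.0, 0.01, None, 0.0, 0
[... 349 characters left out ...]
.11, 0.08, 0.08, 0.1, 0.1, 0.09, 0.0, 0.0, 0.01]
0.6 [None, None, None, None, None, 0.0, 0.0, 0.08, 0.14, 0.19, 0.09, 0.09, 0.0, 0.02, 0.01]
0.7 [None, None, None, None, None, None, 0.01, 0.01, 0.18, 0.19, 0.08, 0.15, 0.29, 0.29, 0.0]
[0.236, -0.632, 0.55] [ 0.98  0.4   0.29  1.01 -0.11  1.75 -1.55]
[0.236, -0.632, 0.7] None
[0.35, -0.35, 0.6] [ 0.72  0.06 -0.02  1.31  0.    1.77 -1.66]
[0.45, -0.2, 0.6] [ 0.58  0.07 -0.28  1.3   0.02  1.77 -1.68]
[0.4, 0.18, 0.6] [ 0.35 -0.   -0.84  1.38 -0.    1.76 -1.64]
[0.4, 0.18, 0.25] [ 0.46  0.22 -1.09  2.03  0.23  1.02 -1.89]
[0.338, 0.294, 0.0] [-0.46  0.57 -0.42  2.23  0.54  0.45 -2.18]
[0.43, 0.06, 0.0] [ 0.01  0.53 -0.3   2.26  0.41  0.39 -2.06]
```

```bash
cat >> h.py <<'E'
import math
def Rd(a): c,s=math.cos(a),math.sin(a); return np.array([[c,s,0],[s,-c,0],[0,0,-1.]])
YAW=2.0
E
python3 - <<'E'
from h import *
a=math.atan2(-.632,.236)
q0=None
for r,z in((.43,.68),(.43,.65),(.46,.65),(.45,.62)):
    q=inverse_kinematics([r*math.cos(a),r*math.sin(a),z],Rd(a+math.pi/2))
    print(r,z,None if q is None else np.round(q,2))
    if q is not None: q0=np.array(q);break
move_joints(q0); print(sense()["position"],sense()["time_s"])
q1=q0.copy(); q1[0]-= .5-a; move_joints(q1); s=sense(); print(s["position"],s["joint_pos"].round(2),s["time_s"],np.abs(s["wrist_force"]).max())
q=inverse_kinematics([.40,.19,.24],Rd(YAW)); print(np.round(q,2))
if np.abs(np.array(q)-q1).max()<1.2:
    movep([.40,.19,.24],Rd(YAW)); sleep(.2)
    im,w=wrist(); np.savez("w1.npz",im=im,w=w); cv2.imwrite("pics/w1.png",im[:,:,::-1]); print(sense()["time_s"],sense()["position"])
E
```

```text
0.43 0.68 [ 1.18 -0.01 -0.06  1.21 -0.    1.94 -0.1 ]
[ 0.15070725 -0.40351994  0.67850362] 1.8833
[0.37784281 0.20527046 0.68006698] [-0.54 -0.01 -0.06  1.21 -0.    1.94 -0.1 ] 4.2 0.4107494522100882
[-0.49  0.11 -0.05  2.07  0.01  0.96 -0.12]
6.0667 [0.40039612 0.19031452 0.24051797]
```

View pics/w1.png

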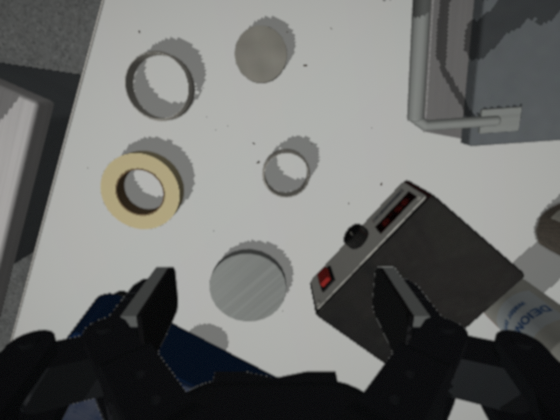

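Wrist view: plate at (247,285), small ring (287,172), grey disc (261,53), larger ring (160,85), bar at upper right (418,60). Now I'll measure them from this cloud.

```bash
cat >> h.py <<'E'
from scipy.optimize import least_squares
def circ(w,u,v,r,zmin,zmax,rad):
    """centre of a round part near pixel (u,v): hull of its top band fitted by a circle of known radius"""
    p=w[max(0,v-r):v+r+1,u-r:u+r+1].reshape(-1,3); p=p[(p[:,2]>zmin)&(p[:,2]<zmax)]
    c0=np.median(p[:,:2],0); p=p[np.hypot(*(p[:,:2]-c0).T)<rad*1.25]
    h=cv2.convexHull(p[:,:2].astype(np.float32))[:,0]
    f=least_squares(lambda x:np.hypot(*(h-x[:2]).T)-x[2],[*c0,rad],loss="soft_l1",f_scale=.001).x
    return f[:2],f[2],np.median(p[:,2]),len(p)
E
python3 - <<'E'
from h import *
z=np.load("w1.npz"); w=z["w"]
print("table",w[100,340].round(4),w[230,330].round(4),w[30,200].round(4))
print("plate",circ(w,247,285,42,.010,.020,.045))
print("disc",circ(w,261,53,34,.009,.020,.025))
print("ring",circ(w,287,172,32,.0155,.026,.025))
print("big",circ(w,160,85,45,.0155,.026,.032))
for v in range(5,115,15): 
    r=w[v,405:440]; k=(r[:,2]>.085)&(r[:,2]<.105); print(v,k.sum(),np.nanmedian(r[k],0).round(4), np.nanmin(r[k],0).round(4),np.nanmax(r[k],0).round(4))
E
```

```text
table [ 0.428   0.2889 -0.0008] [ 0.484   0.1589 -0.0009] [0.2762 0.2895 0.0005]
plate (array([0.42476211, 0.0593507 ]), np.float64(0.0446538573102169), np.float64(0.013420227440240878), 4174)
disc (array([0.33787489, 0.29308212]), np.float64(0.02460401026084033), np.float64(0.013337121755828962), 2363)
ring (array([0.40797133, 0.20006641]), np.float64(0.023955065090729213), np.float64(0.01787998527947965), 242)
big (array([0.26078107, 0.22639663]), np.float64(0.030949863165441197), np.float64(0.017954176511410125), 424)
5 18 [0.4323 0.358  0.0972] [0.4283 0.3574 0.0933] [0.4381 0.3611 0.0995]
20 18 [0.4368 0.3502 0.0972] [0.433  0.3491 0.0909] [0.4423 0.3528 0.0994]
35 18 [0.4419 0.3422 0.0971] [0.4379 0.3407 0.0908] [0.4481 0.3456 0.0985]
50 16 [0.4457 0.3333 0.0969] [0.4421 0.3324 0.093 ] [0.4528 0.3371 0.0992]
65 17 [0.4508 0.3248 0.0975] [0.4471 0.3236 0.0912] [0.4572 0.3281 0.0995]
80 18 [0.4557 0.3161 0.097 ] [0.4523 0.3147 0.0894] [0.4614 0.3187 0.0991]
95 17 [0.4604 0.3068 0.0973] [0.4567 0.3052 0.0936] [0.4669 0.3099 0.0998]
110 17 [0.466  0.2977 0.0967] [0.4622 0.2959 0.0917] [0.4719 0.3004 0.0993]
```

```bash
cat >> h.py <<'E'
def pix(P,s=None):
    s=s or sense(); c=camera_params("wrist"); T=np.linalg.inv(c["tool_from_camera"])
    t=s["tcp_rot"].T@(np.array(P)-s["position"]); q=c["K"]@(T[:3,:3]@t+T[:3,3]); return (q[:2]/q[2]).round().astype(int)
def look(P,r,zmin,zmax,rad,name):
    sleep(.2); im,w=wrist(); u,v=pix(P); cv2.imwrite(f"pics/{name}.png",im[:,:,::-1])
    c=circ(w,u,v,r,zmin,zmax,rad); print(name,(u,v),c); return c
E
python3 - <<'E'
from h import *
D=np.array([.3379,.2931]); command_gripper(.068,30)
movep([*(D+[-.02,.0]+0*D),.15],Rd(YAW))
c=look([*D,.014],60,.009,.020,.025,"d1")
d=c[0]
assert np.hypot(*(d-D))<.005
for z in(.03,): print(z,inverse_kinematics([*d,z],Rd(YAW)),inverse_kinematics([.4248,.0594,.04],Rd(YAW)))
movep([*d,.07],Rd(YAW))
print(move_l([*d,.018],feed=.04,until_force=6)); s=sense(); print(s["position"],s["wrist_force"],s["time_s"])
E
```

```text
d1 (np.int64(297), np.int64(212)) (array([0.33765423, 0.29330701]), np.float64(0.024686416453808875), np.float64(0.013398845891695904), 2917)
0.03 [-0.7051835   0.46605606 -0.12688418  2.23505333  0.13190381  0.44710776
 -0.50852076] [-0.2168942   0.42321488 -0.02458663  2.27612771  0.02358271  0.44247084
  0.16857893]
False
[0.33781214 0.29344339 0.01818213] [ 0.27633551  0.65816332 -0.51074339] 9.2
```

```bash
python3 - <<'E'
from h import *
p=sense()["position"]
move_l([p[0],p[1],.0245],feed=.05); command_gripper(.03,35); s=sense(); print(s["finger_gap"],s["gripper_force"],s["wrist_force"])
move_l([p[0],p[1],.10],feed=.12); s=sense(); print(s["finger_gap"],s["gripper_force"],s["wrist_force"],s["time_s"])
P=np.array([.4248,.0594])
movep([*P,.11],Rd(YAW)); sleep(.2)
im,w=wrist(); cv2.imwrite("pics/p1.png",im[:,:,::-1]); np.savez("w2.npz",im=im,w=w)
u,v=pix([*P,.014]); print(u,v,sense()["position"])
E
```

```text
0.048461039545497464 35.059688687324524 [-0.87329538 -0.51690559  6.25921211]
0.048347796978371466 36.17572009563446 [-0.25840944 -0.00994265 -0.70510422] 10.575
275 222 [0.42466496 0.06069405 0.10992225]
```

View pics/p1.png

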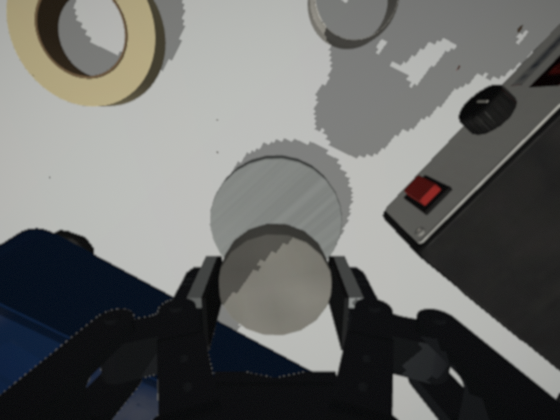

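The disc is held level between the pads at (276,280), with the plate below it, centred about (276,215). I'll measure both from this cloud for the final offset.

```bash
python3 - <<'E'
from h import *
z=np.load("w2.npz"); w=z["w"]; s=sense()
p=w[150:260,195:355].reshape(-1,3); p=p[(p[:,2]>.009)&(p[:,2]<.019)]
h=cv2.convexHull(p[:,:2].astype(np.float32))[:,0]
# keep visible outer arc: far side from the tool
f=least_squares(lambda x:np.hypot(*(h-x[:2]).T)-.045,[.4248,.0594],loss="soft_l1",f_scale=.0007).x
print("plate",f,np.round(np.hypot(*(h-f).T)-.045,4))
d=w[225:332,222:330].reshape(-1,3); d=d[(d[:,2]>.06)&(d[:,2]<.13)]; print("z",np.percentile(d[:,2],[5,50,95]))
t=np.median(d[:,2]); d=d[np.abs(d[:,2]-t)<.004]
hd=cv2.convexHull(d[:,:2].astype(np.float32))[:,0]; g=least_squares(lambda x:np.hypot(*(hd-x[:2]).T)-x[2],[*s["position"][:2],.025],loss="soft_l1",f_scale=.001).x
print("disc",g,"tcp",s["position"])
A=np.c_[d[:,:2],np.ones(len(d))]; print("tilt",np.linalg.lstsq(A,d[:,2],rcond=None)[0][:2])
E
```

```text
plate [0.4252191  0.05871561] [-0.0004 -0.0002 -0.0006 -0.0004 -0.0004 -0.0002 -0.0004 -0.0002 -0.0001
 -0.0004 -0.0002 -0.0003 -0.0002 -0.0002 -0.0001 -0.     -0.0001 -0.0001
  0.     -0.0001  0.0001  0.0001  0.      0.0001  0.0001  0.      0.
  0.0001  0.0001 -0.0001  0.0001  0.0001  0.0001 -0.0002 -0.0002 -0.0001
  0.     -0.0002 -0.0002 -0.0002 -0.0001 -0.0002 -0.     -0.0003 -0.0006
 -0.0005 -0.0004 -0.0006 -0.0005 -0.0006 -0.0002 -0.0012 -0.0009 -0.0007]
z [0.09239634 0.09830695 0.09929138]
disc [0.4238502  0.06044863 0.02498311] tcp [0.42466496 0.06069405 0.10992225]
tilt [ 0.00251879 -0.00687027]
```

```bash
cat >> h.py <<'E'
def goto(xy,z,feed=.12):
    """straight move, then one correction of the standing error"""
    xy=np.array(xy); move_l([*xy,z],Rd(YAW),feed=feed); sleep(.25); e=sense()["position"][:2]-xy
    c=xy-e; move_l([*c,z],Rd(YAW),feed=.03); sleep(.2); print("at",sense()["position"],"want",xy); return c
E
python3 - <<'E'
from h import *
c=goto([.4260,.0590],.055)
print(move_l([*c,.034],feed=.02,until_force=4)); s=sense(); print(s["position"],s["wrist_force"])
command_gripper(.068); sleep(.2); p=sense()["position"]
move_l([p[0],p[1],.10],feed=.12)
R=[.4080,.2001]
c=look([.4260,.0590,.028],60,.022,.034,.025,"p2"); c2=circ(wrist()[1],*pix([.426,.059,.014]),90,.009,.019,.045); print(c2)
movep([.39,.195,.16],Rd(YAW)); r=look([*R,.02],60,.0155,.026,.025,"r1"); print(sense()["time_s"])
E
```

```text
at [0.42552385 0.05888163 0.05501549] want [0.426 0.059]
True
[0.42540577 0.05888433 0.03892095] [-0.19707984  0.31199956  6.74028472]
p2 (np.int64(279), np.int64(235)) (array([0.42438102, 0.0583705 ]), np.float64(0.02478164479004857), np.float64(0.02743359536854849), 5014)
(array([0.42503437, 0.05901433]), np.float64(0.04462610605960356), np.float64(0.013433491633712838), 9107)
r1 (np.int64(300), np.int64(204)) (array([0.40779097, 0.19996832]), np.float64(0.023928022092784336), np.float64(0.018013595419943768), 416)
16.2917
```

```bash
python3 - <<'E'
from h import *
r=np.array([.4079,.2000])
c=goto(r,.08); move_l([*c,.027],feed=.08); command_gripper(.03,25); s=sense(); print(s["finger_gap"],s["gripper_force"],s["position"])
move_l([*c,.10],feed=.12); print(sense()["finger_gap"],sense()["gripper_force"])
c=goto([.4247,.0586],.12,feed=.2)
im,w=wrist(); cv2.imwrite("pics/q1.png",im[:,:,::-1]); np.savez("w3.npz",im=im,w=w); s=sense()
d=w[200:340,200:350].reshape(-1,3); d=d[d[:,2]>.06]; t=np.percentile(d[:,2],90); print("top",t,s["position"],pix([*s["position"][:2],t]))
k=np.hypot(*(d[:,:2]-s["position"][:2]).T)<.0265; d=d[k&(np.abs(d[:,2]-t)<.0035)]
h=cv2.convexHull(d[:,:2].astype(np.float32))[:,0]; print(least_squares(lambda x:np.hypot(*(h-x[:2]).T)-x[2],[*s["position"][:2],.025],loss="soft_l1",f_scale=.001).x,s["time_s"],len(d))
E
```

```text
at [0.40764138 0.19982366 0.0799854 ] want [0.4079 0.2   ]
0.047989836539090495 25.406133567757934 [0.40811968 0.20011406 0.02770909]
0.04820211498597949 25.915111335943948
at [0.42484823 0.05765742 0.12001761] want [0.4247 0.0586]
top 0.13190235505663706 [0.42483607 0.05762645 0.12000615] [277 319]
[0.42418613 0.05835257 0.02615333] 21.3167 667
```

View pics/q1.png

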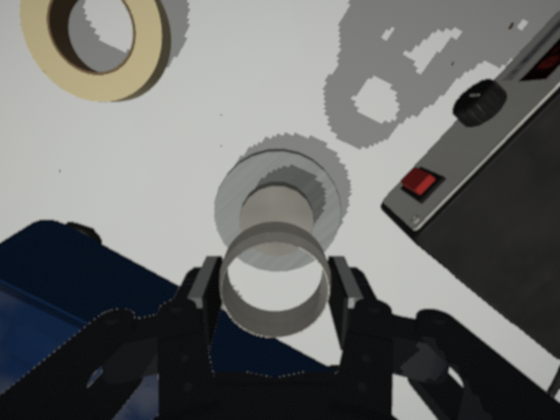

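The ring is held level at about (275,280), with the disc on the plate beneath it at (277,215). The z band caught the fingers, so I'll refit it.

```bash
python3 - <<'E'
from h import *
z=np.load("w3.npz"); w=z["w"]; s=sense(); x0=s["position"][:2]
d=w[215:342,224:328].reshape(-1,3)
for lo,hi in((.106,.117),(.108,.115)):
    k=d[(d[:,2]>lo)&(d[:,2]<hi)]; k=k[np.hypot(*(k[:,:2]-x0).T)<.029]
    h=cv2.convexHull(k[:,:2].astype(np.float32))[:,0]
    print(len(k),np.median(k[:,2]),least_squares(lambda x:np.hypot(*(h-x[:2]).T)-x[2],[*x0,.025],loss="soft_l1",f_scale=.001).x,
     least_squares(lambda x:np.hypot(*(k[:,:2]-x[:2]).T)-x[2],[*x0,.024],loss="soft_l1",f_scale=.001).x)
print(x0)
E
```

```text
2207 0.10920144432751244 [0.42363162 0.05756195 0.02413743] [0.42381348 0.05722105 0.02313895]
1509 0.1102187520871968 [0.42387956 0.05729983 0.02385496] [0.42393106 0.05708446 0.02299606]
[0.42483607 0.05762645]
```

```bash
python3 - <<'E'
from h import *
x=np.array([.4254,.0588])
c=goto(x,.075); e=sense()["position"][:2]-x
if np.hypot(*e)>.0006: c=c-e*.6; move_l([*c,.065],feed=.04); sleep(.3); print(sense()["position"])
print(move_l([*c,.050],feed=.02,until_force=4)); s=sense(); print(s["position"],s["wrist_force"])
command_gripper(.068); sleep(.2); p=sense()["position"]
move_l([p[0],p[1],.13],feed=.15); sleep(.2)
im,w=wrist(); cv2.imwrite("pics/s1.png",im[:,:,::-1])
print("disc-ring", circ(w,*pix([.4250,.0586,.048]),70,.042,.053,.025)); print("plate",circ(w,*pix([.425,.059,.014]),90,.009,.019,.045)); print(sense()["time_s"],p)
E
```

```text
at [0.4249161  0.05873354 0.07502409] want [0.4254 0.0588]
True
[0.42488633 0.05868494 0.05572475] [-1.02424124 -0.88377185  5.35098215]
disc-ring (array([0.42370711, 0.05857812]), np.float64(0.02438017833821861), np.float64(0.045058287492412655), 936)
plate (array([0.42452543, 0.05987475]), np.float64(0.04406079068443147), np.float64(0.013434315837405869), 5889)
24.8833 [0.42421672 0.05853572 0.05527   ]
```

View pics/s1.png

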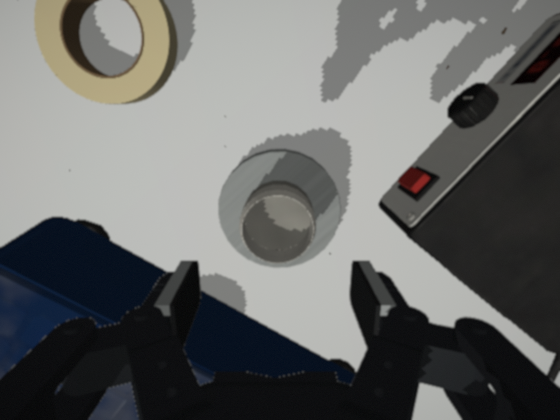

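The ring sits flat on the disc, at (278,225) in the view, about 1 mm off centre. Now the lid bar.

```bash
python3 - <<'E'
from h import *
YB=2.08
p=sense()["position"]; move_l([p[0],p[1],.22],feed=.25)
movep([.455,.315,.24],Rd(YB)); sleep(.2)
im,w=wrist(); cv2.imwrite("pics/b1.png",im[:,:,::-1]); np.savez("w4.npz",im=im,w=w); s=sense(); print(s["position"],s["time_s"])
q=w.reshape(-1,3); q=q[(q[:,2]>.080)&(q[:,2]<.112)]
n=np.array([.873,.488]); t=np.array([-.488,.873]); m0=np.array([.4508,.3450])
for it in range(3):
    a=(q[:,:2]-m0)@n; b=(q[:,:2]-m0)@t
    k=(np.abs(a)<.012)&(np.abs(b)<.065)
    g=q[k&(np.abs(b)<.045)]; vx,vy,cx,cy=cv2.fitLine(g[:,:2].astype(np.float32),cv2.DIST_HUBER,0,.001,.001).ravel()
    t=np.array([vx,vy])*np.sign(vy); n=np.array([t[1],-t[0]])
    bb=(q[k][:,:2]-m0)@t; lo,hi=np.percentile(bb,[.5,99.5]); m0=np.array([cx,cy])+t*((m0+t*(lo+hi)/2-[cx,cy])@t)
    print(m0,t,hi-lo,np.percentile(g[:,2],[5,50,95,99]),len(g))
a=(g[:,:2]-m0)@n; print("across",np.percentile(a,[1,50,99]))
a=(q[:,:2]-m0)@n; b=(q[:,:2]-m0)@t
L=q[(np.abs(b)<.03)&(a>.02)&(a<.25)]; aL=(L[:,:2]-m0)@n; print("lid from",aL.min(),aL.max(),np.median(L[:,2]))
E
```

```text
[0.45546744 0.31352547 0.24008687] 26.6583
[0.44463889 0.34173012] [-0.48472878  0.87466455] 0.12627769212329815 [0.09470041 0.09754412 0.09896913 0.09953831] 1531
[0.44389973 0.34153559] [-0.4751016  0.879931 ] 0.1246858906270272 [0.09357113 0.09737031 0.09888584 0.0995189 ] 1741
[0.4438466  0.34163883] [-0.47514227  0.879909  ] 0.12445379473299703 [0.0935565  0.09737425 0.09888859 0.09951772] 1753
across [-5.79594489e-03 -2.29368558e-05  5.96909849e-03]
lid from 0.044750950543066534 0.20325115793905124 0.09047947379615366
```

View pics/b1.png

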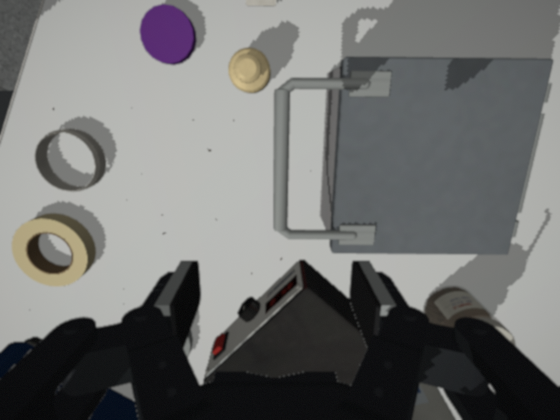

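The bar runs from (281,90) to (281,235), clear of the box, with its measured middle at (0.444, 0.342), top at 0.099 and lid edge 45 mm behind it. These agree with the given sizes. Gripping it now.

```bash
cat >> h.py <<'E'
M=np.array([.4443,.3418]); N=np.array([.880,.475]); YB=math.atan2(.880,-.475)
def bar(th):
    a=-.199*math.cos(th)+.007*math.sin(th); z=.199*math.sin(th)+.007*math.cos(th)
    return np.array([*(M+N*(.199+a)),.086+z])
UP=np.array([0,0,.006])
E
python3 - <<'E'
from h import *
print([inverse_kinematics(bar(math.radians(x))+UP,Rd(YB)) is not None for x in(0,25,50)])
command_gripper(.036,40)
B=bar(0)+UP
movep(B+[0,0,.07],Rd(YB)); sleep(.2); e=sense()["position"][:2]-B[:2]; print("err",e)
B[:2]-=e
print(move_l(B,feed=.06,until_force=8)); s=sense(); print(s["position"],s["wrist_force"])
command_gripper(.0,40); s=sense(); print(s["finger_gap"],s["gripper_force"],s["wrist_force"],s["position"],s["time_s"])
if abs(s["finger_gap"]-.012)<.004:
    for th in (8,16): 
        move_l(bar(math.radians(th))+UP,feed=.06); s=sense(); print(th,s["position"],s["wrist_force"].round(1),round(s["finger_gap"],4),s["time_s"])
E
```

```text
[True, True, True]
err [1.52274614e-03 3.70789805e-05]
False
[0.44303369 0.34197713 0.09942621] [ 0.67116347 -0.83052341  0.21005882]
0.010148103519313627 38.89110445976257 [ 5.0072979   2.91472975 -3.09971297] [0.44447975 0.3427091  0.09959021] 29.3333
8 [0.44685095 0.34397137 0.12656908] [ 2.   4.4 -3.8] 0.0105 29.95
16 [0.45234117 0.34692459 0.15319457] [ 2.   5.6 -5.4] 0.0109 30.5667
```

```bash
python3 - <<'E'
from h import *
for th in (24,32,39,45,50):
    move_l(bar(math.radians(th))+UP,feed=.07); s=sense(); print(th,s["position"],s["wrist_force"].round(1),round(s["finger_gap"],4),s["gripper_force"].round(1),s["time_s"])
sleep(.4); s=sense(); print(s["position"],bar(math.radians(50))+UP)
im,w=wrist(); cv2.imwrite("pics/l1.png",im[:,:,::-1])
b,d=camera("side"); ws=cloud("side",d); cv2.imwrite("pics/l2.png",b[:,:,::-1]); a,d=camera("top"); wt=cloud("top",d)
T=np.array([-.475,.880])
for nm,q in(("wrist",w),("side",ws),("top",wt)):
    q=q.reshape(-1,3); A=(q[:,:2]-M)@N; Bt=(q[:,:2]-M)@T
    # points along lid, hinge coords
    x=.199-A; k=(np.abs(Bt)<.07)&(x>.02)&(x<.105)&(q[:,2]>.10)&(q[:,2]<.25)
    th0=np.degrees(np.arctan2(q[:,2]-.086,x)); k&=(th0>38)&(th0<62)
    if k.sum()<50: print(nm,k.sum()); continue
    for _ in range(4):
        f=np.polyfit(x[k],q[k][:,2],1); k2=np.abs(q[:,2]-np.polyval(f,x))<.006; k=k&k2
    print(nm,k.sum(),"deg",np.degrees(np.arctan(f[0])),"z at hinge",f[1])
E
```

```text
Traceback (most recent call last):
AttributeError: 'float' object has no attribute 'round'
```

```bash
python3 - <<'E'
from h import *
for th in (32,39,45,50):
    move_l(bar(math.radians(th))+UP,feed=.07); s=sense(); print(th,s["position"],s["wrist_force"].round(1),round(s["finger_gap"],4),s["gripper_force"],s["time_s"])
sleep(.4); s=sense(); print(s["position"],bar(math.radians(50))+UP)
im,w=wrist(); cv2.imwrite("pics/l1.png",im[:,:,::-1])
b,d=camera("side"); ws=cloud("side",d); cv2.imwrite("pics/l2.png",b[:,:,::-1]); a,d=camera("top"); wt=cloud("top",d)
T=np.array([-.475,.880])
for nm,q in(("wrist",w),("side",ws),("top",wt)):
    q=q.reshape(-1,3); A=(q[:,:2]-M)@N; Bt=(q[:,:2]-M)@T
    x=.199-A; k=(np.abs(Bt)<.07)&(x>.02)&(x<.105)&(q[:,2]>.10)&(q[:,2]<.25)
    th0=np.degrees(np.arctan2(q[:,2]-.086,x)); k&=(th0>38)&(th0<62)
    if k.sum()<50: print(nm,k.sum()); continue
    for _ in range(4):
        f=np.polyfit(x[k],q[k][:,2],1); k=k&(np.abs(q[:,2]-np.polyval(f,x))<.006)
    print(nm,k.sum(),"deg",np.degrees(np.arctan(f[0])),"z at hinge",f[1])
E
```

```text
32 [0.47202282 0.35756128 0.20265853] [-4.5  3.2 -1.3] 0.0103 38.892141580581665 31.6667
39 [0.48401967 0.36407186 0.22203981] [-8.3  0.2  2.2] 0.0104 38.9490669965744 32.1667
45 [0.49607548 0.37064469 0.23769191] [-9.8 -0.7  6.1] 0.0103 39.131062030792236 32.6167
50 [0.50726444 0.37678823 0.24968011] [-12.5  -3.   10.2] 0.0104 39.269447922706604 33.0167
[0.50708045 0.37665828 0.24949876] [0.51157387 0.3781126  0.24894236]
wrist 16232 deg 47.80435496826917 z at hinge 0.09297083459542195
side 594 deg 48.154299330502 z at hinge 0.09246284005122095
top 109 deg 48.30984252698928 z at hinge 0.09433849413844052
```

View pics/l2.png

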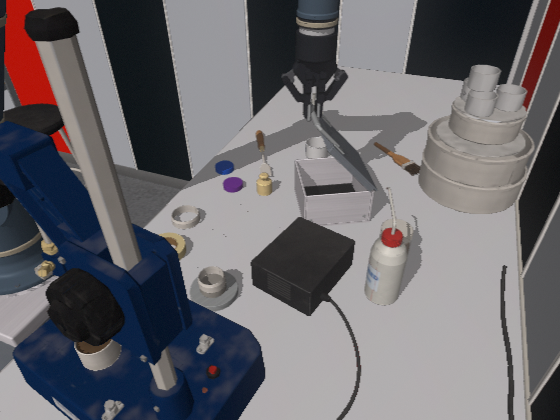

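Side view: the ring-on-disc-on-plate set stands at (212,283), and the gripper holds the lid up at (318,118). Three cameras put it near 48°, and the arm is pushing inward a little. I'll relieve that push and raise it about 2°.

```bash
python3 - <<'E'
from h import *
T=np.array([-.475,.880])
def ang(q,lo,hi):
    q=q.reshape(-1,3); A=(q[:,:2]-M)@N; Bt=(q[:,:2]-M)@T; x=.199-A
    th0=np.degrees(np.arctan2(q[:,2]-.088,x)); k=(np.abs(Bt)<.07)&(x>.02)&(np.hypot(x,q[:,2]-.088)<.15)&(th0>lo)&(th0<hi)&(q[:,2]>.08)
    for _ in range(4): f=np.polyfit(x[k],q[k][:,2],1); k&=np.abs(q[:,2]-np.polyval(f,x))<.006
    return np.degrees(np.arctan(f[0])).round(2),int(k.sum())
print("shut bias",ang(np.load("w4.npz")["w"],-8,8),ang(cloud("top",np.load("shots.npz")["da"]),-8,8),ang(cloud("side",np.load("shots.npz")["db"]),-8,8))
C=bar(math.radians(50))+UP
out=np.array([*(-.64*N),.77]); tan=np.array([*(.77*N),.64])
move_l(C+.0035*out+.0033*tan,feed=.03); sleep(.4); s=sense(); print(s["position"],s["wrist_force"].round(1),s["finger_gap"],s["time_s"])
print(ang(wrist()[1],38,62),[ang(cloud(n,camera(n)[1]),38,62) for n in("side","top")])
E
```

```text
shut bias (np.float64(0.41), 28295) (np.float64(0.73), 3038) (np.float64(0.45), 1944)
[0.51003803 0.37821564 0.25274144] [-3.8  4.2 -1.9] 0.009947981587431707 34.275
(np.float64(49.53), 13895) [(np.float64(49.88), 478), (np.float64(49.33), 86)]
```

```bash
python3 - <<'E'
from h import *
C=bar(math.radians(50))+UP
out=np.array([*(-.64*N),.77]); tan=np.array([*(.77*N),.64])
move_l(C+.0035*out+.0053*tan,feed=.03); sleep(.5); s=sense(); print(s["position"],s["wrist_force"].round(1),s["finger_gap"],s["gripper_force"],s["time_s"])
q=wrist()[1].reshape(-1,3); T=np.array([-.475,.880]); x=.199-(q[:,:2]-M)@N
th0=np.degrees(np.arctan2(q[:,2]-.088,x)); k=(np.abs((q[:,:2]-M)@T)<.07)&(x>.02)&(np.hypot(x,q[:,2]-.088)<.15)&(th0>38)&(th0<62)
for _ in range(4): f=np.polyfit(x[k],q[k][:,2],1); k&=np.abs(q[:,2]-np.polyval(f,x))<.006
d=np.degrees(np.arctan(f[0])); print(d,k.sum())
if 49<d<51.5 and s["finger_gap"]>.008: print(finish_job())
E
```

```text
[0.51126502 0.3789073  0.25382998] [-2.9  3.4 -2.3] 0.010275432502742278 39.623621106147766 35.175
50.058907805831176 13657
the job is handed in; nothing more can be done
None
```

The grey disc lies centred on the base plate with the smaller ring centred on it, each to about 1 mm, and the lid is held open at about 50° (49.6–50.1° by camera); I handed the job in at 35 s of the 72 s allowed.

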